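Sight a wheel arbor over the light stand

TASK

The lit glass is wanted for sighting a clock arbor for straightness, but a tin is parked on it. First lift the tin off the light stand by its handle and set it down upright on the bare bench close beside the stand (do not drop it) and let go; then draw the arbor out of its slanted rest, turn it level, and hold it still over the middle of the glass, about a hand's breadth (10 cm) above it. Finish while still holding the arbor there: do not put it down or let go; and leave the other things on the bench where they are.

Things in the scene. Friction and masses are not known exactly. Their poses are not given: they have to be found in the camera images.
- stand: light stand, fixed: round dark steel drum 160 mm across, its top a white glass disc 148 mm across, 45 mm above the bench; origin on the bench on its vertical axis. Stand and rest lie left and right of the bench's middle, either way round, at least 300 mm apart from origin to origin across the bench; the bench between them is bare
- tin: dark round screw tin, lid fixed, 75 mm wide, 75 mm tall, about 0.35 kg, on the glass near its middle; origin at the centre of its underside, z up. Fixed brass handle of 8 mm round bar arches over the lid in the tin's y-z plane: straight top 44 mm long along the tin's y, bar axis 117 mm above the origin, 42 mm above the lid; legs 30 mm either side of the middle
- rest: arbor rest, fixed to the bench: wooden foot 190 x 70 x 14 mm with a short square socket (32 mm outside) near its -x end and a post with a fork near its +x end; they carry the arbor at 45 degrees, rising towards the rest's +x, which points away from the robot within about 17 degrees of straight ahead; origin on the bench, 10 mm behind (-x of) the middle of the foot
- bore_foot (a point): centre of the closed lower end of the rest's socket: 50 mm behind (-x of) the rest's origin, 34 mm above the bench. The socket is 16 mm square (6 mm play over the shaft), 24 mm deep. The fork holds the shaft 168 to 176 mm from the arbor's foot: a saddle below and 8 mm cheeks either side, 30 mm wide over all, open above. Pulled while pressed down, the shaft can bind: ease it up 3 mm first
- arbor: clock arbor lying loosely in socket and fork, 45 degrees from vertical, leaning away from the robot: steel shaft 10 mm thick, 220 mm long, toothed brass wheel 63 mm across 188 to 193 mm from its foot, 22 mm boss up to 203 mm; 0.21 kg, centre of mass 132 mm from the foot. Origin: centre of the foot (in the socket), z along the shaft to the wheel. Bare to grip from 30 to 160 mm
- arbor_mid (a point): middle of the arbor's shaft, on its axis 110 mm from the foot
- hammer: boxwood hammer lying down, handle about 240 mm long; origin under its middle, on the bench; loose, to be left alone
- spandrel: flat cast brass corner ornament, 75 x 75 x 6 to 8 mm, an L with a brace; origin on the bench at its middle; loose, to be left alone
- depthing_tool: steel depthing tool: two parallel plates 110 mm long and 45 mm tall, 150 mm runners on top (54 mm high), 90 mm wide with its screw; origin under its middle; loose, to be left alone
- oil_bottle: small amber bottle, 36 mm across, 75 mm tall; origin under its middle; loose, to be left alone
- clock_weight: brass cylinder weight standing up, 54 mm across, 112 mm tall; origin under its middle; loose, to be left alone
- screwdriver: screwdriver lying down, 170 mm long; origin under its middle; loose, to be left alone
- loupe: small black eyeglass standing on its wide end, 34 mm across, 28 mm tall; origin under its middle; loose, to be left alone
There are look-alikes about, which are no part of the job. What is shaped like the tin but purple or red is not meant.

How it is judged:
By the outcome, as a careful person would: the job done as asked, in the order asked, and still so for the second after the job is handed in, while the arm keeps its last pose, push and grip.
It also fails if it takes over 51 s, if anything falls off the work surface, if the arm or the gripper's body presses on something with over 40 N, if the wrist force passes 120 N, or if a joint passes its speed limit or range.

ROBOT

A 7-joint arm with a two-finger parallel gripper is mounted at the origin on the work surface. World frame = base frame: x ahead of the robot, y to its left, z up, the work surface at z = 0. Lengths are in mm, angles in rad, forces in N, time in s.
With the tool pointing down it reaches from about 400 to 875 mm from the base axis. Payload 4.4 kg.
Tool frame: the origin (TCP) lies midway between the tips of the shut fingers; the grasp point (between the pads) lies ctrl.grip_depth behind it (ctrl.grip_depth is the distance from the TCP to the grasp point, in mm); z points along the fingers, y is the line along which they close (so a half turn about z gives the same grasp; the last joint's range is limited). The gripper opens to 85 mm and grips with 20 to 120 N. Pads are 22 mm wide; open, the fingers measure 114 mm over their backs; the gripper's body (76 mm by 85 mm) begins 54 mm behind the grasp point. The pads swing forward as they close: fully open they stand 13 mm farther back than shut.
Start: joints at [-1.309, 0.628, 0.038, 1.517, -0.027, 0.996, -0.02], TCP at [209.251, 615.412, 231.313] pointing down, gripper open.
Joint ranges: [-3.06, 3.06], [-0.37, 2.12], [-1.25, 1.32], [0.18, 2.47], [-1.1, 4.24], [0.23, 1.98], [-2.94, 2.94]. Speed limits (rad/s): [2.57, 2.57, 3.14, 3.14, 3.14, 3.14, 3.14].

INTERFACE

Orientations are given as [roll, pitch, yaw] about the fixed x, y, z axes, in that order (R = Rz(yaw) Ry(pitch) Rx(roll)).
In Python, from cell import ctrl gives the robot as it stands.
- The arm moves only by the tool carry_out, never from a script. Its argument "deltas" is one flat list of numbers, 7 for each row, row after row: the turn, a rotation vector about the tool's x, y, z in degrees, then the shift along the tool's x, y, z in m, then the closure, from -1 (fully open) to 1 (shut). In form: [wx, wy, wz, dx, dy, dz, claw, wx, wy, wz, dx, dy, dz, claw, ...]. A call has 1 to 12 rows; each row shifts and turns the commanded pose from where the row before left it, along the tool's axes as they then stand; what a row does not reach is not made up. A row lasts 1/8 s, in which the tool goes at most 62.5 mm and 10.7 degrees, less where a joint would pass 70% of its speed; a pose out of reach is approached as far as the arm can. A call with a gripper value outside its range is refused whole. The fingers move at their own pace and stop on an object; the grip force is fixed at half the most. Time passes only in rows, so rows that do not move let the fingers close. It gives the time, the measured TCP pose, the force, the opening and the grip force at its end, in the units of the state.
- ctrl.read_state(): the state, without advancing time (a new reading comes with each control period).
- ctrl.get_image(name): name is "scene" or "top" or "wrist"; returns the picture (384x512x3 uint8, red, green, blue); there is no depth.
- ctrl.calibration(name): a dict with "mtx" (3x3 intrinsics, pixels), "R" (3x3) and "t" (3): a world point X has camera coordinates R X + t. Camera axes: x right, y down, z forward; pixel columns grow to the right and rows downward; lengths in mm; the calibration is good to about 2 mm. A picture is of the moment at which its call begins: read the wrist's pose just before it. calibration takes no time and is no camera call; for the wrist camera it gives the pose at the moment of the call.
- ctrl.finish_job(): hands the job in; it is judged then, once.
The state is a dict: "clock": time; "qpos": joint angles; "qd": joint speeds; "tau": joint torques, N m; "eef_pos": TCP position; "tool_rot": TCP orientation; "force": force on the tool from outside, world axes, zero at the start; "torque": the same for the moment, N m; "width": finger opening in mm; "gripper_force": force on a finger pad.
Only numpy, scipy, OpenCV 4.12 (cv2) and the standard library are available. Lean on these libraries where they do the work, as an engineer would, in place of code of your own. Each camera call takes 0.05 s, during which the arm holds its last target. There are 200 camera calls.

## Working session

There is one attempt and no reset: what is moved stays moved. The work goes in short steps, Python scripts to look and compute and a tool call to move; the robot and the scene stay as the last step left them, time stands still between calls to the robot, and variables do not carry over. Pictures are saved under pics/ and viewed, at most 10 in all, crops included, and the job is handed in when it is done.

Besides the shell and the picture viewer there is one more tool, called after "Request:" as name(argument=value, ...) on one line, values as JSON. carry_out: Moves the arm, as the interface text tells. Its arguments: {"type":"object","properties":{"deltas":{"type":"array"}},"required":["deltas"]}

```bash
ls; mkdir -p pics; python3 - <<'E'
from cell import ctrl
import cv2,numpy as np
s=ctrl.read_state();print({k:np.round(v,3) if not isinstance(v,dict) else v for k,v in s.items()}, ctrl.grip_depth)
for n in("top","scene"):
    im=ctrl.get_image(n);cv2.imwrite(f"pics/{n}0.png",im[...,::-1]);c=ctrl.calibration(n)
    print(n,np.round(c["mtx"],1).tolist(),np.round(c["R"],3).tolist(),np.round(c["t"]))
E
```

```text
pics
{'clock': np.float64(0.0), 'qpos': array([-1.309,  0.629,  0.038,  1.518, -0.027,  0.996, -0.02 ]), 'qd': array([-0.001, -0.001,  0.   , -0.   , -0.   , -0.001, -0.001]), 'tau': array([-1.0000e-03, -5.6340e+01,  1.2260e+00, -1.9344e+01,  1.1000e-02,
        1.1000e-02, -0.0000e+00]), 'eef_pos': array([209.002, 614.829, 230.384]), 'tool_rot': array([-3.14 , -0.   ,  2.814]), 'force': array([ 0.278, -0.12 , -0.258]), 'torque': array([-0.004, -0.021, -0.   ]), 'gripper_force': np.float64(0.0), 'width': np.float64(84.967)} 18.700000000000003
top [[366.3, 0.0, 259.3], [0.0, 366.3, 190.7], [0.0, 0.0, 1.0]] [[0.001, -1.0, 0.019], [-0.996, -0.003, -0.094], [0.094, -0.019, -0.995]] [ -26.  565. 1185.]
scene [[484.9, 0.0, 256.7], [0.0, 484.9, 185.1], [0.0, 0.0, 1.0]] [[0.318, 0.948, 0.021], [0.602, -0.185, -0.776], [-0.732, 0.259, -0.63]] [-185. -259. 1734.]
```

View pics/top0.png

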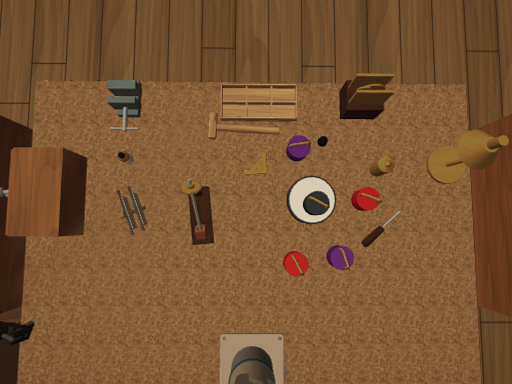

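View pics/scene0.png

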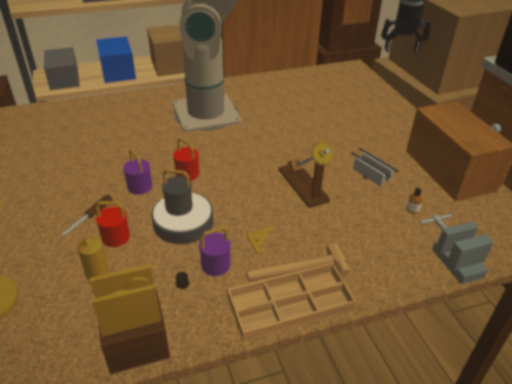

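The top view shows the dark tin at (317,203) on the white glass. Its look-alikes are purple (298,148) and (341,257), and red (366,198) and (296,264). By the description I choose the dark one at (317,203). The rest is at (200,215), with the arbor's wheel at (190,187). Next come close crops and measurements.

```bash
cat > h.py <<'E'
from cell import ctrl
import cv2,numpy as np
from scipy.spatial.transform import Rotation as Ro
def ray(cal,p):
    R,t=cal["R"],np.asarray(cal["t"]);d=R.T@np.linalg.solve(cal["mtx"],[p[0],p[1],1.]);return -R.T@t,d
def plane(cal,p,z):
    o,d=ray(cal,p);return o+d*(z-o[2])/d[2]
def proj(cal,X):
    q=cal["mtx"]@(cal["R"]@np.asarray(X,float)+cal["t"]);return q[:2]/q[2]
def tri(c1,p1,c2,p2):
    A=[];b=[]
    for c,p in((c1,p1),(c2,p2)):
        o,d=ray(c,p);d=d/np.linalg.norm(d);P=np.eye(3)-np.outer(d,d);A.append(P);b.append(P@o)
    return np.linalg.lstsq(np.vstack(A),np.hstack(b),rcond=None)[0]
E
python3 - <<'E'
from h import *
im=cv2.imread("pics/top0.png");sc=cv2.imread("pics/scene0.png")
ct,cs=ctrl.calibration("top"),ctrl.calibration("scene")
up=lambda a:cv2.resize(a,(390,300),interpolation=cv2.INTER_CUBIC)
a=up(im[166:241,270:367]);b=up(im[175:250,155:252]);
c=up(sc[165:241,140:238]);d=up(sc[135:211,270:368])
cv2.imwrite("pics/crop1.png",np.vstack([np.hstack([a,b]),np.hstack([c,d])]))
hsv=cv2.cvtColor(im,cv2.COLOR_BGR2HSV)
m=((hsv[...,1]<50)&(hsv[...,2]>150)).astype(np.uint8);m[:160]=0;m[240:]=0;m[:,:270]=0;m[:,360:]=0
h=cv2.convexHull(np.argwhere(m)[:,::-1].astype(np.int32));e=cv2.fitEllipse(h);print(e,plane(ct,e[0],45))
hs=cv2.cvtColor(sc,cv2.COLOR_BGR2HSV)
m=((hs[...,1]<50)&(hs[...,2]>130)).astype(np.uint8);m[:185]=0;m[245:]=0;m[:,:145]=0;m[:,220:]=0
h=cv2.convexHull(np.argwhere(m)[:,::-1].astype(np.int32));e=cv2.fitEllipse(h);print(e,plane(cs,e[0],45))
E
```

```text
((311.6816711425781, 199.33831787109375), (44.45528793334961, 44.90116500854492), 117.89156341552734) [ 535.80992062 -195.10675673   45.        ]Traceback (most recent call last):
  File "<stdin>", line 13, in <module>
cv2.error: OpenCV(4.12.0) /io/opencv/modules/imgproc/src/shapedescr.cpp:356: error: (-215:Assertion failed) n >= 0 && (depth == CV_32F || depth == CV_32S) in function 'fitEllipseNoDirect'
```

View pics/crop1.png

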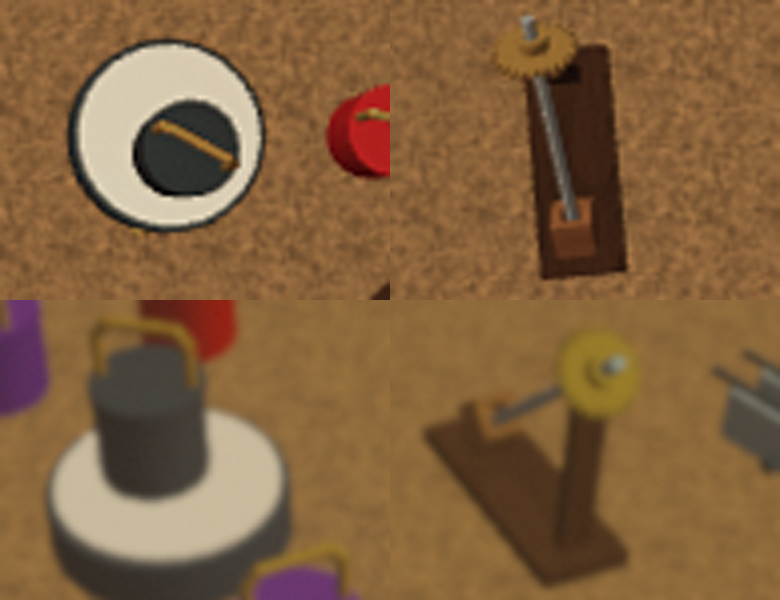

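The close crop confirms the dark tin with its brass handle, off-centre on the glass. Handle ends are at about (309,197) and (329,206.5) in the top view. The shaft runs from the socket (200,229) to its tip (189.6,180), with the wheel on the far side.

```bash
python3 - <<'E'
from h import *
ct,cs=ctrl.calibration("top"),ctrl.calibration("scene")
P=lambda x,y:(270+x/4.02,166+y/4); Q=lambda x,y:(155+(x-390)/4.02,175+y/4)
S=lambda x,y:(140+x/3.98,165+(y-300)/3.947); U=lambda x,y:(270+(x-390)/3.98,135+(y-300)/3.947)
pr=lambda n,v:print(n,np.round(v,1))
pr("lid",plane(ct,P(187,148),120))
a,b=plane(ct,P(159,125),162),plane(ct,P(234,161),162);pr("h",[a,b,(a+b)/2]);print(np.degrees(np.arctan2(*(b-a)[[1,0]])))
a=plane(cs,S(98,322),162);b=plane(cs,S(188,328),162);pr("h scene",[a,b,(a+b)/2]);print(np.degrees(np.arctan2(*(b-a)[[1,0]])))
tip=tri(ct,Q(529,22),cs,U(616,366));ex=tri(ct,Q(572,216),cs,U(498,417))
pr("tip",tip);pr("exit",ex);pr("tip top188",plane(ct,Q(529,22),188));pr('exit50',plane(ct,Q(572,214),52))
for c in((543,277),(625,268),(607,45),(527,48)): pr("foot",plane(ct,Q(*c),14))
for c in((427,433),(545,582),(627,555)): pr("foot s",plane(cs,U(*c),14))
E
```

```text
lid [ 519.3 -197.6  120. ]
h [[ 533.6 -169.8  162. ]
 [ 507.3 -224.5  162. ]
 [ 520.5 -197.2  162. ]]
-115.75907150101496
h scene [[ 511.6 -220.2  162. ]
 [ 534.  -168.2  162. ]
 [ 522.8 -194.2  162. ]]
66.72660420980431
tip [580.7 182.4 182.8]
exit [440.3 168.8  44.8]
tip top188 [578.9 178.4 188. ]
exit50 [440.9 164.7  52. ]
foot [389.  192.9  14. ]
foot [396.4 126.1  14. ]
foot [581.  143.4  14. ]
foot [578.3 209.6  14. ]
foot s [406.4 130.6  14. ]
foot s [591.1 148.1  14. ]
foot s [581.6 214.7  14. ]
```

```bash
cat >> h.py <<'E'
from scipy.spatial.transform import Slerp
def down(yaw): return Ro.from_euler("xyz",[180,0,yaw],degrees=True)
def cur():
    s=ctrl.read_state();return np.array(s["eef_pos"]),Ro.from_euler("xyz",s["tool_rot"])
def rows(wps,claw,start=None):
    """wps: (pos, Rotation, n); prints rounded tool-axis deltas per row"""
    p,r=start or cur()
    for q,R,n in wps:
        p0,sl=p.copy(),Slerp([0,1],Ro.concatenate([r,R]))
        for k in range(1,n+1):
            tp=p0+(np.array(q)-p0)*k/n;tr=sl(k/n)
            w=np.round((r.inv()*tr).as_rotvec(degrees=True),1);d=np.round(r.inv().apply(tp-p)/1000,3)
            print(", ".join(f"{v:g}" for v in [*(w+0),*(d+0),claw])+",")
            p=p+r.apply(d*1000);r=r*Ro.from_rotvec(w,degrees=True)
        print("# ->",np.round(p,1),np.round(r.as_euler("xyz",degrees=True),1))
E
python3 - <<'E'
from h import *
rows([((430,380,330),down(131),7),((560,60,330),down(97),8),((521,-197,260),down(65.5),8)],-1)
E
```

```text
0, 0, 4.3, -0.041, -0.022, -0.014, -1,
0, 0, 4.3, -0.042, -0.018, -0.014, -1,
0, 0, 4.4, -0.043, -0.015, -0.015, -1,
-0.1, 0, 4.3, -0.045, -0.012, -0.014, -1,
0, 0, 4.3, -0.045, -0.009, -0.014, -1,
0, 0, 4.3, -0.046, -0.005, -0.014, -1,
0, 0, 4.3, -0.046, -0.002, -0.014, -1,
# -> [429.7 379.8 329.7] [180.   0. 131.]
0, 0, 4.3, -0.041, -0.014, 0, -1,
0, 0, 4.2, -0.042, -0.011, 0, -1,
0, 0, 4.3, -0.042, -0.008, 0, -1,
0, 0, 4.2, -0.043, -0.004, 0, -1,
0, 0, 4.3, -0.043, -0.002, 0, -1,
0, 0, 4.2, -0.043, 0.002, 0, -1,
0, 0, 4.3, -0.043, 0.005, 0, -1,
0, 0, 4.2, -0.042, 0.008, 0, -1,
# -> [559.4  60.3 329.8] [180.   0.  97.]
0, 0, 3.9, -0.031, -0.009, 0.009, -1,
0, 0, 4, -0.032, -0.006, 0.008, -1,
0, 0, 3.9, -0.032, -0.005, 0.009, -1,
0, 0, 4, -0.033, -0.002, 0.009, -1,
0, 0, 3.9, -0.032, 0.001, 0.009, -1,
0, 0, 3.9, -0.033, 0.002, 0.008, -1,
0, 0, 4, -0.032, 0.004, 0.009, -1,
0, 0, 3.9, -0.032, 0.007, 0.009, -1,
# -> [ 520.7 -197.1  259.8] [180.   -0.   65.5]
```

Request:
carry_out(deltas=[0, 0, 4.3, -0.041, -0.022, -0.014, -1, 0, 0, 4.3, -0.042, -0.018, -0.014, -1, 0, 0, 4.4, -0.043, -0.015, -0.015, -1, 0, 0, 4.3, -0.045, -0.012, -0.014, -1, 0, 0, 4.3, -0.045, -0.009, -0.014, -1, 0, 0, 4.3, -0.046, -0.005, -0.014, -1, 0, 0, 4.3, -0.046, -0.002, -0.014, -1, 0, 0, 4.3, -0.041, -0.014, 0, -1, 0, 0, 4.2, -0.042, -0.011, 0, -1, 0, 0, 4.3, -0.042, -0.008, 0, -1, 0, 0, 4.2, -0.043, -0.004, 0, -1, 0, 0, 4.3, -0.043, -0.002, 0, -1])

```text
clock: 1.6
eef_pos: [511.1, 178.9, 330.0]
tool_rot: [-3.141, -0.0, 1.913]
force: [0.1, 0.1, 0.1]
width: 85.3
gripper_force: 0.0
```

Request:
carry_out(deltas=[0, 0, 4.2, -0.043, 0.002, 0, -1, 0, 0, 4.3, -0.043, 0.005, 0, -1, 0, 0, 4.2, -0.042, 0.008, 0, -1, 0, 0, 3.9, -0.031, -0.009, 0.009, -1, 0, 0, 4, -0.032, -0.006, 0.008, -1, 0, 0, 3.9, -0.032, -0.005, 0.009, -1, 0, 0, 4, -0.033, -0.002, 0.009, -1, 0, 0, 3.9, -0.032, 0.001, 0.009, -1, 0, 0, 3.9, -0.033, 0.002, 0.008, -1, 0, 0, 4, -0.032, 0.004, 0.009, -1, 0, 0, 3.9, -0.032, 0.007, 0.009, -1, 0, 0, 0, 0, 0, 0, -1])

```text
clock: 3.1
eef_pos: [519.2, -199.6, 259.6]
tool_rot: [-3.14, 0.002, 1.138]
force: [-0.6, 0.1, -0.6]
width: 85.9
gripper_force: 0.0
```

```bash
python3 - <<'E'
from h import *
p,r=cur();c=ctrl.calibration("wrist");im=ctrl.get_image("wrist")
print(p,r.as_euler("xyz",degrees=True));print(ctrl.read_state()["qpos"])
cv2.imwrite("pics/w1.png",im[...,::-1]);np.savez("w1.npz",**c);
print(proj(c,[521,-197,162]))
E
```

```text
[ 519.17550444 -199.59666947  259.55375171] [-1.79918367e+02  1.23650096e-01  6.52171512e+01]
[-0.05956644  0.51547197  0.57062407  1.75698912 -0.32877672  0.96708867
  0.21202206]
[251.30651354 190.33629318]
```

View pics/w1.png

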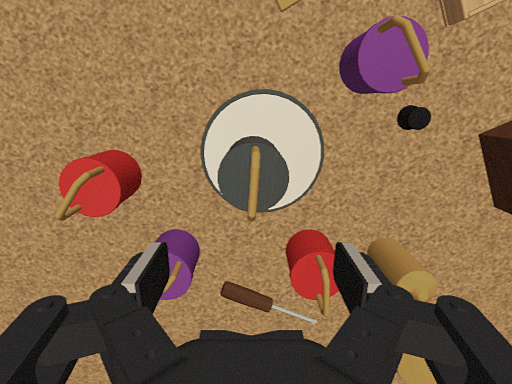

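The wrist view shows the handle bar from (256,150) to (251,215), running nearly along the tool's x, with the dark tin on the glass.

```bash
python3 - <<'E'
from h import *
c=dict(np.load("w1.npz"));im=cv2.imread("pics/w1.png");hsv=cv2.cvtColor(im,cv2.COLOR_BGR2HSV)
m=(hsv[...,1]>110)&(hsv[...,2]>80);m[:140]=0;m[222:]=0;m[:,:240]=0;m[:,268:]=0
mm=m[140:222,240:268];ys,xs=np.nonzero(mm);xs=xs+240;ys=ys+140;print(ys.min(),ys.max())
for y in(150,160,170,180,190,200,210): print(y,xs[ys==y].min(),xs[ys==y].max())
k=np.polyfit(ys[(ys>152)&(ys<210)],xs[(ys>152)&(ys<210)],1)
a=plane(c,(np.polyval(k,ys.min()+3),ys.min()+3),162);b=plane(c,(np.polyval(k,ys.max()-3),ys.max()-3),162)
print(a,b,(a+b)/2,np.linalg.norm(a-b),np.degrees(np.arctan2(*(a-b)[[1,0]])))
# lid circle & glass
g=((hsv[...,1]<70)&(hsv[...,2]>130)).astype(np.uint8);g[:85]=0;g[215:]=0;g[:,:195]=0;g[:,330:]=0
h=cv2.convexHull(np.argwhere(g)[:,::-1].astype(np.int32));e=cv2.fitEllipse(h);print(e,plane(c,e[0],45))
rows([((521,-197,144),down(65.5),5)],-1)
E
```

```text
146 221
150 251 259
160 251 259
170 250 259
180 250 258
190 249 257
200 248 257
210 240 256
[ 539.86732543 -165.15932129  162.        ] [ 509.97498483 -221.18274271  162.        ] [ 524.92115513 -193.171032    162.        ] 63.49941553852562 61.91701780008147
((262.0204772949219, 151.50604248046875), (115.63662719726562, 117.48966979980469), 68.2956771850586) [ 539.72850698 -188.68244136   45.        ]
0, 0, 0, 0, 0, 0.023, -1,
0, 0, 0, 0, 0, 0.023, -1,
0, 0, -0.1, 0.001, 0, 0.023, -1,
-0.1, 0, 0, 0, 0.001, 0.024, -1,
0, 0, 0, 0, 0, 0.023, -1,
# -> [ 521.2 -197.1  143.7] [180.    0.   65.5]
```

```bash
python3 - <<'E'
from h import *
cs=ctrl.calibration("scene");print(plane(cs,(182.2,211.9),45))
p,r=cur();c=ctrl.calibration("wrist");im=ctrl.get_image("wrist");print(p)
g=(im.min(2)>140).astype(np.uint8);g[:85]=0;g[215:]=0;g[:,:195]=0;g[:,330:]=0
h=cv2.convexHull(np.argwhere(g)[:,::-1].astype(np.int32));e=cv2.fitEllipse(h);print(e,plane(c,e[0],45))
rows([((523,-195,143.5),down(64),5)],-1)
E
```

```text
[ 544.52887611 -192.01756766   45.        ]
[ 520.04431733 -197.54914626  259.73474942]
((262.14031982421875, 153.57383728027344), (114.56950378417969, 116.62806701660156), 73.37733459472656) [ 539.82129393 -188.7380988    45.        ]
0, 0, 0.3, 0, 0, 0.023, -1,
0, 0, 0.3, 0.001, 0.001, 0.024, -1,
0, 0, 0.3, 0, 0, 0.023, -1,
0, 0, 0.3, 0.001, 0, 0.023, -1,
-0.1, 0, 0.3, 0, 0.001, 0.023, -1,
# -> [ 523.3 -195.2  143.9] [180.  -0.  64.]
```

Request:
carry_out(deltas=[0, 0, 0.3, 0, 0, 0.023, -1, 0, 0, 0.3, 0.001, 0.001, 0.024, -1, 0, 0, 0.3, 0, 0, 0.023, -1, 0, 0, 0.3, 0.001, 0, 0.023, -1, 0, 0, 0.3, 0, 0.001, 0.023, -1, 0, 0, 0, 0, 0, 0, -1, 0, 0, 0, 0, 0, 0, 1, 0, 0, 0, 0, 0, 0, 1, 0, 0, 0, 0, 0, 0, 1, 0, 0, 0, 0, 0, 0, 1, 0, 0, 0, 0, 0, 0, 1, 0, 0, 0, 0, 0, 0, 1])

```text
clock: 4.7
eef_pos: [523.6, -195.9, 144.7]
tool_rot: [3.141, -0.0, 1.117]
force: [-0.7, 0.0, 5.7]
width: 5.5
gripper_force: 58.5
```

```bash
python3 - <<'E'
from h import *
s=ctrl.read_state();print(s["width"],s["gripper_force"],s["force"],s["eef_pos"],s["clock"])
p,r=cur();q=p.copy();q[2]=204
rows([(q,r,4)],1)
q2=np.array([535,-58,204.]);rows([(q2,down(64),5)],1,(q,r))
E
```

```text
5.49598626015156 58.51714253425598 [-0.68018264  0.03636502  5.65817597] [ 523.6358241  -195.87401693  144.717957  ] 4.7
0, 0, 0, 0, 0, -0.015, 1,
0, 0, 0, 0, 0, -0.015, 1,
0, 0, 0, 0, 0, -0.014, 1,
0, 0, 0, 0, 0, -0.015, 1,
# -> [ 523.6 -195.9  203.7] [180.  -0.  64.]
0, 0, 0, 0.026, -0.01, 0, 1,
0, 0, 0, 0.026, -0.01, 0, 1,
0, 0, 0, 0.025, -0.01, 0, 1,
0, 0, 0, 0.026, -0.01, 0, 1,
0, 0, 0, 0.026, -0.01, 0, 1,
# -> [535.2 -58.  204. ] [180.  -0.  64.]
```

Request:
carry_out(deltas=[0, 0, 0, 0, 0, -0.005, 1, 0, 0, 0, 0, 0, -0.01, 1, 0, 0, 0, 0, 0, -0.015, 1, 0, 0, 0, 0, 0, -0.015, 1, 0, 0, 0, 0, 0, -0.015, 1, 0, 0, 0, 0, 0, 0, 1])

```text
clock: 5.45
eef_pos: [524.4, -196.2, 206.0]
tool_rot: [3.138, -0.0, 1.117]
force: [-0.1, -0.9, -3.2]
width: 5.9
gripper_force: 58.4
```

```bash
python3 - <<'E'
from h import *
s=ctrl.read_state();print(s["width"],s["gripper_force"],s["force"],s["torque"],s["eef_pos"],s["clock"])
a=ctrl.get_image("wrist")[...,::-1];b=ctrl.get_image("scene")[...,::-1][120:260,120:310]
cv2.imwrite("pics/w2.png",np.hstack([cv2.resize(a,(400,300)),cv2.resize(b,(400,300))]))
E
```

```text
5.860945711278762 58.42230141162872 [-0.11884271 -0.91232551 -3.1652037 ] [0.03602108 0.00334667 0.0148534 ] [ 524.42962056 -196.22103255  205.95843436] 5.45
```

View pics/w2.png

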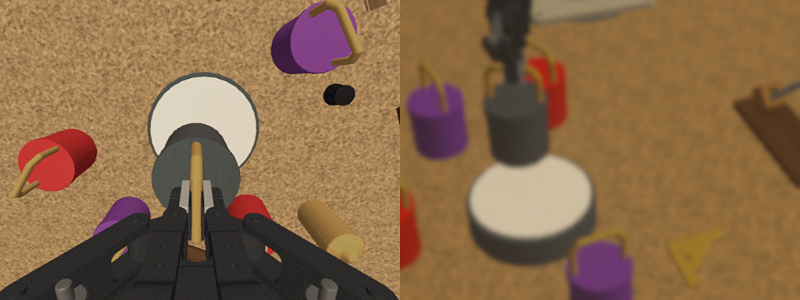

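The tin hangs upright from the handle, clear of the glass; wrist force is −3.2 N, as its weight should give. Next it moves left onto the bare bench.

Request:
carry_out(deltas=[0, 0, 0, 0.013, -0.005, 0, 1, 0, 0, 0, 0.026, -0.011, 0, 1, 0, 0, 0, 0.026, -0.011, 0, 1, 0, 0, 0, 0.026, -0.011, 0, 1, 0, 0, 0, 0.026, -0.011, 0, 1, 0, 0, 0, 0.014, -0.006, 0, 1, 0, 0, 0, 0, 0, 0.02, 1, 0, 0, 0, 0, 0, 0.03, 1, 0, 0, 0, 0, 0, 0.03, 1, 0, 0, 0, 0, 0, 0.018, 1, 0, 0, 0, 0, 0, 0, 1, 0, 0, 0, 0, 0, 0, 1])

```text
clock: 7.05
eef_pos: [531.9, -54.2, 106.9]
tool_rot: [3.141, -0.0, 1.117]
force: [0.4, -0.1, -2.9]
width: 5.3
gripper_force: 58.5
```

Request:
carry_out(deltas=[0, 0, 0, 0, 0, 0.003, 1, 0, 0, 0, 0, 0, 0.002, 1, 0, 0, 0, 0, 0, 0.001, 1, 0, 0, 0, 0, 0, 0.001, 1, 0, 0, 0, 0, 0, 0, 1])

```text
clock: 7.68
eef_pos: [531.5, -53.7, 99.8]
tool_rot: [-3.142, -0.001, 1.117]
force: [-1.4, 1.2, 2.2]
width: 5.6
gripper_force: 59.3
```

Request:
carry_out(deltas=[0, 0, 0, 0, 0, 0, 0.6, 0, 0, 0, 0, 0, 0, 0.0, 0, 0, 0, 0, 0, 0, -0.5, 0, 0, 0, 0, 0, 0, -1, 0, 0, 0, 0, 0, 0, -1, 0, 0, 0, 0, 0, 0, -1, 0, 0, 0, 0, 0, -0.02, -1, 0, 0, 0, 0, 0, -0.04, -1, 0, 0, 0, 0, 0, -0.05, -1, 0, 0, 0, 0, 0, -0.05, -1, 0, 0, 0, 0, 0, -0.05, -1])

```text
clock: 9.05
eef_pos: [531.1, -53.8, 311.0]
tool_rot: [-3.142, -0.0, 1.117]
force: [1.4, 0.9, 0.5]
width: 85.2
gripper_force: 0.0
```

```bash
python3 - <<'E'
from h import *
s=ctrl.read_state();print(s["width"],s["force"],s["eef_pos"],s["clock"],s["qpos"])
c=ctrl.calibration("wrist");a=ctrl.get_image("wrist")[...,::-1];b=ctrl.get_image("scene")[...,::-1];t=ctrl.get_image("top")[...,::-1]
cv2.imwrite("pics/t3.png",t);cv2.imwrite("pics/w3r.png",a);cv2.imwrite("pics/s3.png",b);np.savez("w3.npz",**c)
cv2.imwrite("pics/w3.png",np.hstack([cv2.resize(a,(400,300)),cv2.resize(b[120:260,120:310],(400,300))]))
ct=ctrl.calibration("top")
for n,cal,im,roi in(("wrist",c,a,None),("top",ct,t,(170,230,285,340)),("scene",ctrl.calibration("scene"),b,(185,250,145,220))):
    g=((im.min(2)>125)).astype(np.uint8)
    if roi: z=np.zeros_like(g);z[roi[0]:roi[1],roi[2]:roi[3]]=1;g*=z
    k,_=cv2.findContours(g,0,2);k=max(k,key=cv2.contourArea);e=cv2.fitEllipse(cv2.convexHull(k));print(n,np.round(e[0]),e[1],plane(cal,e[0],45))
E
```

```text
85.19849573602758 [1.37862347 0.87936444 0.54080008] [531.11927059 -53.84646851 310.96226075] 9.05 [-0.38707672  0.43394653  0.64293793  1.74489755 -0.2931574   1.06035037
 -0.0973311 ]
wrist [293. 232.] (84.7757339477539, 93.74243927001953) [ 539.52265444 -189.29575792   45.        ]
top [315. 201.] (36.486083984375, 43.09362030029297) [ 530.33142038 -206.75586612   45.        ]
scene [182. 211.] (37.55593490600586, 57.002906799316406) [ 541.06182235 -192.75559055   45.        ]
```

View pics/w3.png

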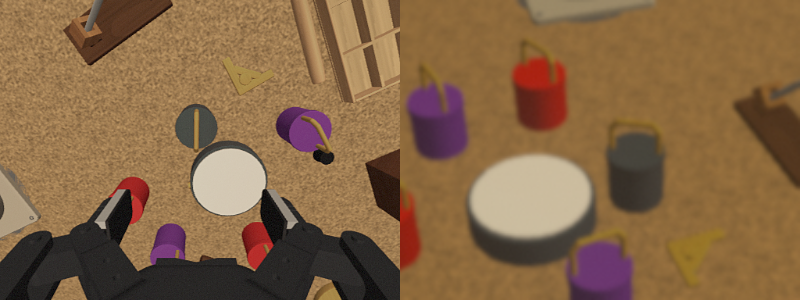

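The tin stands upright on the bench beside the stand, right crop (637,170), and is released; the purple and red tins are untouched. The glass centre is about (539.5,−190.5). Before tilting, I'll fit a quick kinematic model to see what tool tilt is reachable at the rest.

```bash
cat > kin.py <<'E'
from h import *
from scipy.optimize import least_squares
import itertools
D=[([-1.309,.629,.038,1.518,-.027,.996,-.02],[209.0,614.8,230.4],[-3.14,0,2.814]),
([-.05957,.51547,.57062,1.75699,-.32878,.96709,.21202],[519.2,-199.6,259.55],np.radians([-179.918,.1237,65.217])),
([-.38708,.43395,.64294,1.7449,-.29316,1.06035,-.09733],[531.1,-53.85,310.96],[-3.1416,0,1.117])]
LO=np.array([-3.06,-.37,-1.25,.18,-1.1,.23,-2.94]);HI=np.array([3.06,2.12,1.32,2.47,4.24,1.98,2.94])
def fk(q,k,s):
    h,L1,L2,Lt,a,b,o1,o7=k
    R=Ro.from_euler("ZYZ",[o1+s[0]*q[0],q[1],s[1]*q[2]]);p=np.array([0,0,h])+R.apply([a,0,L1])
    R=R*Ro.from_euler("YZ",[q[3],s[2]*q[4]]);p=p+R.apply([-a,0,L2])
    R=R*Ro.from_euler("YZ",[q[5],s[3]*q[6]+o7]);return p+R.apply([0,0,Lt])+(R*Ro.from_euler("Z",-s[3]*q[6]-o7)).apply([b,0,0]),R
def res(k,s): 
    out=[]
    for q,p,e in D:
        P,R=fk(q,k,s);out+=[(P-p)/1000,(R.inv()*Ro.from_euler("xyz",e)).as_rotvec()]
    return np.hstack(out)
def fit():
    best=None
    for s in itertools.product((1,-1),repeat=4):
        for o1 in(0,1.57,3.14,-1.57):
          for o7 in (0,1.57,3.14,-1.57):
            f=least_squares(res,[360,450,450,250,0,0,o1,o7],args=(s,),x_scale=[100]*6+[1]*2)
            if best is None or f.cost<best[0]:best=(f.cost,f.x,s)
    return best
def ik(p,R,q0,k,s,tries=40):
    g=np.random.default_rng(0);sol=[]
    for i in range(tries):
        x0=q0 if i==0 else g.uniform(LO,HI)
        f=least_squares(lambda q:np.hstack([(fk(q,k,s)[0]-p)/300,(fk(q,k,s)[1].inv()*R).as_rotvec(),.003*(q-q0)]),np.clip(x0,LO+.01,HI-.01),bounds=(LO,HI))
        e=np.linalg.norm(fk(f.x,k,s)[0]-p)
        if e<8: sol.append((np.abs(f.x-q0).max(),f.x))
    return sorted(sol,key=lambda t:t[0])
E
timeout 500 python3 - <<'E'
from kin import *
c,k,s=fit();print(c,np.round(k,3),s);np.savez("kin.npz",k=k,s=s)
ctr=dict(np.load("w3.npz"));p=np.array(D[2][1]);r=Ro.from_euler("xyz",D[2][2])
print("cam in tool",r.inv().apply(-ctr["R"].T@ctr["t"]-p))
if c<1e-3:
  q0=np.array(D[2][0]);psi=5.3;u=np.array([np.cos(np.radians(psi)),np.sin(np.radians(psi)),0])
  g=np.array([431,164.5,34])+108*np.array([.704,.065,.707])
  for flip in(0,180):
    for th in(0,15,30,45):
      R=Ro.from_euler("z",psi,degrees=True)*Ro.from_euler("y",-th,degrees=True)*Ro.from_euler("xyz",[180,0,flip],degrees=True)
      P=g+R.apply([0,0,18.7]);so=ik(P,R,q0,k,s,16);print(flip,th,R.apply([0,0,1]).round(2),len(so),[np.round(x[1],2) for x in so[:2]])
E
```

```text
5.24194516009722e-06 [ 2.155860e+03  5.514630e+02  3.491550e+02  2.186227e+03  2.109600e+01
 -4.995000e+00 -4.500000e-02  1.527000e+00] (-1, -1, -1, -1)
cam in tool [  77.16422885    0.36000757 -143.29637108]
0 0 [ 0. -0. -1.] 10 [array([-0.86,  0.8 ,  0.75,  1.99, -0.85,  0.7 , -1.04]), array([-0.86,  0.8 ,  0.75,  1.99, -0.85,  0.7 , -1.04])]
0 15 [ 0.26  0.02 -0.97] 9 [array([-1.49,  0.92, -0.61,  2.47,  1.5 ,  0.73,  1.3 ]), array([-1.49,  0.92, -0.61,  2.47,  1.5 ,  0.73,  1.3 ])]
0 30 [ 0.5   0.05 -0.87] 10 [array([-2.74,  1.28, -0.47,  1.83,  0.83,  0.84,  0.99]), array([-2.74,  1.28, -0.47,  1.83,  0.83,  0.84,  0.99])]
0 45 [ 0.7   0.07 -0.71] 9 [array([-3.06,  1.94, -1.05,  0.18,  1.16,  1.79,  1.57]), array([-3.06,  1.94, -1.05,  0.18,  1.16,  1.79,  1.57])]
180 0 [-0.  0. -1.] 6 [array([-0.26,  0.66, -0.16,  2.01,  0.21,  0.48,  1.1 ]), array([-0.26,  0.66, -0.16,  2.01,  0.21,  0.48,  1.1 ])]
180 15 [ 0.26  0.02 -0.97] 5 [array([-1.5 ,  0.91, -0.6 ,  2.47,  1.5 ,  0.71, -1.83]), array([-1.5 ,  0.91, -0.59,  2.47,  1.5 ,  0.71, -1.83])]
180 30 [ 0.5   0.05 -0.87] 10 [array([-3.06,  1.2 ,  0.01,  1.86,  0.18,  0.61, -1.56]), array([-3.06,  1.2 ,  0.01,  1.86,  0.18,  0.61, -1.56])]
180 45 [ 0.7   0.07 -0.71] 9 [array([-3.06,  1.94, -1.05,  0.18,  1.16,  1.79, -1.57]), array([-3.06,  1.94, -1.05,  0.18,  1.16,  1.79, -1.57])]
```

```bash
timeout 500 python3 - <<'E'
from kin import *
z=np.load("kin.npz");k0,s=z["k"],z["s"]
q0=np.array(D[2][0]);psi=5.3
g=np.array([431,164.5,34])+108*np.array([.704,.065,.707])
for Lt in(320,370):
  k=k0.copy();k[0]+=Lt-k[3];k[3]=Lt
  for flip in(0,180):
    for th in(0,15,30,45):
      R=Ro.from_euler("z",psi,degrees=True)*Ro.from_euler("y",-th,degrees=True)*Ro.from_euler("xyz",[180,0,flip],degrees=True)
      P=g+R.apply([0,0,18.7]);so=ik(P,R,q0,k,s,12);print(Lt,flip,th,len(so),[np.round(x[1],2) for x in so[:1]])
E
```

```text
320 0 0 6 [array([-0.86,  0.8 ,  0.75,  1.99, -0.85,  0.7 , -1.04])]
320 0 15 8 [array([-0.76,  0.67,  0.46,  2.18, -1.1 ,  0.23, -0.84])]
320 0 30 3 [array([-0.32,  0.65, -0.14,  2.32,  2.52,  0.4 ,  1.89])]
320 0 45 3 [array([-0.81,  0.8 ,  0.45,  2.47,  3.13,  0.79,  1.07])]
320 180 0 4 [array([-0.26,  0.66, -0.16,  2.01,  0.21,  0.48,  1.1 ])]
320 180 15 3 [array([-0.18,  0.63, -0.27,  2.19,  1.24,  0.23,  0.09])]
320 180 30 4 [array([ 0.04,  0.77, -0.71,  2.34,  2.13,  0.71, -0.8 ])]
320 180 45 4 [array([-0.79,  0.8 ,  0.42,  2.47,  3.1 ,  0.79, -2.04])]
370 0 0 6 [array([-0.86,  0.8 ,  0.75,  1.99, -0.85,  0.7 , -1.04])]
370 0 15 8 [array([-0.78,  0.66,  0.46,  2.2 , -1.1 ,  0.23, -0.84])]
370 0 30 3 [array([-0.33,  0.66, -0.17,  2.39,  2.56,  0.48,  1.82])]
370 0 45 0 []
370 180 0 4 [array([-0.26,  0.66, -0.16,  2.01,  0.21,  0.48,  1.1 ])]
370 180 15 3 [array([-0.18,  0.63, -0.28,  2.22,  1.34,  0.23, -0.02])]
370 180 30 4 [array([ 0.05,  0.81, -0.76,  2.41,  2.16,  0.8 , -0.87])]
370 180 45 0 []
```

```bash
python3 - <<'E'
from h import *
p,r=cur();R2=Ro.from_euler("z",185.3,degrees=True)*Ro.from_euler("xyz",[180,0,0],degrees=True)
rm=r*Ro.from_rotvec([0,0,-60],degrees=True)
rows([((505,60,300),rm,6),((478,168,235),R2,6)],-1)
E
```

```text
0, 0, -10, 0.015, -0.013, 0.002, -1,
0, 0, -10, 0.017, -0.009, 0.002, -1,
0, 0, -10, 0.019, -0.007, 0.002, -1,
0, 0, -10, 0.019, -0.003, 0.002, -1,
0, 0, -10, 0.02, 0, 0.002, -1,
0, 0, -10, 0.019, 0.003, 0.002, -1,
# -> [504.7  60.  299.7] [179.7   0.2 124. ]
0, 0.1, -10.2, 0.017, 0.006, 0.011, -1,
0.1, 0, -10.2, 0.016, 0.01, 0.011, -1,
0, 0.1, -10.2, 0.015, 0.012, 0.01, -1,
0, 0, -10.3, 0.011, 0.014, 0.011, -1,
0, 0.1, -10.2, 0.009, 0.016, 0.011, -1,
0.1, 0, -10.2, 0.006, 0.018, 0.011, -1,
# -> [478.2 168.  234.7] [-180.     0.  -174.7]
```

Request:
carry_out(deltas=[0, 0, -10, 0.015, -0.013, 0.002, -1, 0, 0, -10, 0.017, -0.009, 0.002, -1, 0, 0, -10, 0.019, -0.007, 0.002, -1, 0, 0, -10, 0.019, -0.003, 0.002, -1, 0, 0, -10, 0.02, 0, 0.002, -1, 0, 0, -10, 0.019, 0.003, 0.002, -1, 0, 0, -10.2, 0.017, 0.006, 0.011, -1, 0, 0, -10.2, 0.016, 0.01, 0.011, -1, 0, 0, -10.2, 0.015, 0.012, 0.01, -1, 0, 0, -10.3, 0.011, 0.014, 0.011, -1, 0, 0, -10.2, 0.009, 0.016, 0.011, -1, 0, 0, -10.2, 0.006, 0.018, 0.011, -1])

```text
clock: 10.7
eef_pos: [475.3, 168.7, 230.6]
tool_rot: [-3.141, -0.003, -3.043]
force: [-0.1, 0.3, -0.5]
width: 85.4
gripper_force: 0.0
```

Request:
carry_out(deltas=[0, 0, 0, 0, 0, 0, -1, 0, 0, 0, 0, 0, 0, -1])

```text
clock: 10.95
eef_pos: [476.5, 167.3, 232.0]
tool_rot: [-3.141, -0.001, -3.053]
force: [0.3, -0.6, -0.8]
width: 85.6
gripper_force: 0.0
```

```bash
python3 - <<'E'
from h import *
s=ctrl.read_state();print(s["eef_pos"],np.degrees(s["tool_rot"]),s["clock"],s["qpos"].round(2) if hasattr(s["qpos"],"round") else s["qpos"])
c=ctrl.calibration("wrist");im=ctrl.get_image("wrist")[...,::-1];cv2.imwrite("pics/w4.png",im);np.savez("w4.npz",**c)
a=np.array([.704,.065,.707]);
for d in(0,34,95,170,190,220): print(d,proj(c,np.array([431,164.5,34])+d*a).round(1))
E
```

```text
[476.53552841 167.32969755 231.98673208] [-1.79953385e+02 -4.74349869e-02 -1.74900189e+02] 10.95 [-0.43  0.42  0.05  1.91 -0.03  0.81  1.29]
0 [251.2 129.7]
34 [251.3 153.3]
95 [251.4 202.2]
170 [251.6 277.1]
190 [251.7 300.7]
220 [251.8 339.6]
```

View pics/w4.png

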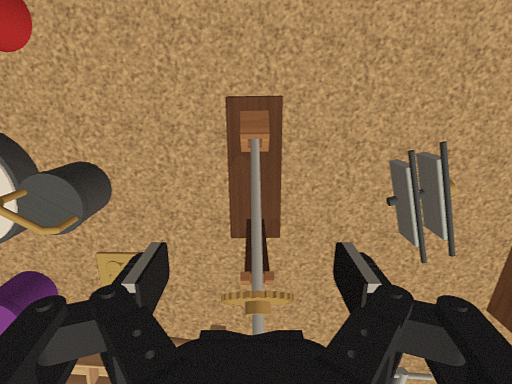

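The wrist view shows the shaft lying from the socket mouth (255,140) to the wheel (258,297), slightly right of the prediction (251).

```bash
python3 - <<'E'
from h import *
c=dict(np.load("w4.npz"));hsv=cv2.cvtColor(cv2.imread("pics/w4.png"),cv2.COLOR_BGR2HSV)
b=np.array([431,164.5,34]);a=np.array([.704,.065,.707])
pts=[]
for row in range(155,265,10):
    x=np.nonzero((hsv[row,235:280,1]<60)&(hsv[row,235:280,2]>70))[0]+235
    if len(x)<3: continue
    o,d=ray(c,(np.median(x),row));n=np.array([-a[2],0,a[0]]) # plane through nominal shaft, containing y
    n=np.cross(a,[-.092,.996,0]);X=o+d*((b-o)@n)/(d@n);pts.append(X);print(row,np.median(x),len(x),X.round(1))
P=np.array(pts);k=np.polyfit(P[:,0],P[:,1],1);print("heading",np.degrees(np.arctan(k[0])),"y at 498",np.polyval(k,498))
psi=np.degrees(np.arctan(k[0]));g=np.array([498,np.polyval(k,498),101.2])
R=Ro.from_euler("z",psi,degrees=True)*Ro.from_euler("y",-12,degrees=True)*Ro.from_euler("xyz",[180,0,180],degrees=True)
t=g+R.apply([0,0,18.7]);pre=t-R.apply([0,0,60]);print(t,pre,R.as_euler("xyz",degrees=True))
rows([(pre-R.apply([0,0,30]),R,4),(pre,R,2)],-1)
E
```

```text
155 255.0 9 [456.2 171.   59.7]
165 255.0 9 [465.6 171.8  69.1]
175 255.0 9 [474.6 172.5  78.2]
185 255.0 9 [483.3 173.2  86.9]
195 255.5 10 [491.7 174.4  95.3]
205 255.5 10 [499.7 175.  103.4]
215 255.5 10 [507.5 175.6 111.2]
225 256.0 11 [515.  176.7 118.8]
235 256.0 11 [522.3 177.3 126.1]
245 256.0 11 [529.3 177.9 133.1]
255 257.0 11 [536.  179.3 139.9]
heading 5.762143677411512 y at 498 174.94446137366037
[501.86830383 175.33480729  82.90863987] [489.45663379 174.08236049 141.59749591] [ 180.           12.         -174.23785632]
0, -3, -0.2, -0.002, 0.001, 0.015, -1,
-0.1, -3, -0.1, -0.001, 0.002, 0.016, -1,
0, -3, -0.2, 0, 0.001, 0.015, -1,
0, -3, -0.2, 0.001, 0.002, 0.016, -1,
# -> [483.1 173.8 170.5] [-180.    12.  -174.2]
0, 0, 0, 0, 0, 0.015, -1,
0, 0, 0, 0, 0, 0.015, -1,
# -> [489.3 174.5 141.1] [-180.    12.  -174.2]
```

Request:
carry_out(deltas=[0, -3, -0.2, -0.002, 0.001, 0.015, -1, 0, -3, -0.1, -0.001, 0.002, 0.016, -1, 0, -3, -0.2, 0, 0.001, 0.015, -1, 0, -3, -0.2, 0.001, 0.002, 0.016, -1, 0, 0, 0, 0, 0, 0.015, -1, 0, 0, 0, 0, 0, 0.015, -1, 0, 0, 0, 0, 0, 0, -1])

```text
clock: 11.88
eef_pos: [489.5, 175.1, 140.1]
tool_rot: [-3.14, 0.208, -3.038]
force: [0.1, -1.2, 0.0]
width: 85.6
gripper_force: 0.0
```

```bash
python3 - <<'E'
from h import *
s=ctrl.read_state();p,r=cur();print(p,r.as_euler("xyz",degrees=True),np.round(s["qpos"],2),s["force"])
c=ctrl.calibration("wrist");im=ctrl.get_image("wrist")[...,::-1];hsv=cv2.cvtColor(im,cv2.COLOR_BGR2HSV)
b=np.array([431,168.2,34]);a=np.array([.7036,.0707,.707]);n=np.cross(a,[-.1,.995,0])
for row in range(120,270,10):
    x=np.nonzero((hsv[row,220:295,1]<60)&(hsv[row,220:295,2]>70))[0]+220
    if len(x)<3: continue
    o,d=ray(c,(np.median(x),row));X=o+d*((b-o)@n)/(d@n);print(row,np.median(x),len(x),X.round(1),(r.inv().apply(X-p)).round(1))
psi=5.8;R=Ro.from_euler("z",psi,degrees=True)*Ro.from_euler("y",-12,degrees=True)*Ro.from_euler("xyz",[180,0,180],degrees=True)
rows([((501.9,174.5,83),R,4)],-1)
E
```

```text
[489.45716259 175.14768019 140.1116707 ] [-179.88513469   11.90735971 -174.03891497] [-0.52  0.52  0.11  2.16  0.06  0.27  1.18] [ 0.13091128 -1.16757743  0.00784552]
120 248.5 12 [445.  169.4  48.1] [62.8 -0.9 80.8]
130 248.5 12 [451.  170.1  54.1] [55.7 -0.9 76.2]
140 248.5 14 [456.9 170.7  60. ] [48.7 -0.9 71.6]
150 248.5 14 [462.6 171.4  65.8] [41.9 -0.8 67.2]
160 248.5 14 [468.2 172.   71.4] [35.2 -0.8 62.8]
170 248.5 14 [473.7 172.6  76.9] [28.6 -0.8 58.5]
180 248.5 14 [479.1 173.2  82.3] [22.2 -0.8 54.4]
190 248.5 14 [484.4 173.7  87.7] [15.9 -0.8 50.3]
200 248.5 14 [489.6 174.3  92.9] [ 9.7 -0.7 46.2]
210 248.0 13 [494.7 174.5  98. ] [ 3.7 -1.1 42.3]
220 248.0 15 [499.6 175.1 103. ] [-2.2 -1.1 38.4]
230 248.0 15 [504.5 175.6 107.9] [-8.  -1.  34.6]
240 248.0 15 [509.3 176.1 112.7] [-13.7  -1.   30.9]
250 248.0 15 [514.  176.6 117.4] [-19.3  -1.   27.3]
260 248.0 15 [518.6 177.2 122. ] [-24.8  -1.   23.7]
0, 0, 0, 0, 0, 0.015, -1,
0, 0, 0.1, 0, -0.001, 0.014, -1,
0, 0, 0, 0, 0, 0.015, -1,
-0.1, 0, 0.1, 0, -0.001, 0.015, -1,
# -> [501.9 174.4  83. ] [ 180.    12.  -174.2]
```

```bash
python3 - <<'E'
from h import *
R=Ro.from_euler("z",5.8,degrees=True)*Ro.from_euler("y",-8,degrees=True)*Ro.from_euler("xyz",[180,0,180],degrees=True)
g=np.array([498,174.7,101.3]);t=g+R.apply([0,0,18.7]);print(t)
rows([(t-R.apply([0,0,30]),R,2),(t,R,3)],-1)
E
```

```text
[500.58921384 174.96300275  82.78198711]
0, 2, 0.1, 0, -0.001, 0.014, -1,
-0.1, 2, 0.1, -0.001, 0, 0.015, -1,
# -> [496.1 174.9 112.4] [ 180.     8.  -174.2]
0, 0, 0, 0, 0, 0.01, -1,
0, 0, 0, 0, 0, 0.01, -1,
0, 0, 0, 0, 0, 0.01, -1,
# -> [500.2 175.3  82.7] [ 180.     8.  -174.2]
```

Request:
carry_out(deltas=[0, 2, 0.1, 0, 0, 0.014, -1, 0, 2, 0.1, -0.001, -0.001, 0.015, -1, 0, 0, 0, 0, 0, 0.01, -1, 0, 0, 0, 0, 0, 0.01, -1, 0, 0, 0, 0, 0, 0.01, -1, 0, 0, 0, 0, 0, 0, -1])

```text
clock: 12.68
eef_pos: [499.1, 175.6, 82.3]
tool_rot: [-3.14, 0.138, -3.04]
force: [0.5, 0.9, -0.1]
width: 85.3
gripper_force: 0.0
```

Request:
carry_out(deltas=[0, 0, 0, 0, 0, 0, 0, 0, 0, 0, 0, 0, 0, 0.5, 0, 0, 0, 0, 0, 0, 1, 0, 0, 0, 0, 0, 0, 1, 0, 0, 0, 0, 0, 0, 1, 0, 0, 0, 0, 0, 0, 1])

```text
clock: 13.42
eef_pos: [499.9, 175.5, 83.5]
tool_rot: [-3.141, 0.14, -3.04]
force: [-0.8, -0.6, 5.3]
width: 7.9
gripper_force: 58.5
```

```bash
python3 - <<'E'
from h import *
s=ctrl.read_state();p,r=cur();print(p,r.as_euler("xyz",degrees=True),np.round(s["qpos"],2),s["force"],s["torque"],s["width"],s["clock"])
a=np.array([.7036,.0707,.707]);n=np.array([-.7036,-.07,.707])
print("up-normal 4mm in tool",r.inv().apply(n*4),"along shaft 20mm",r.inv().apply(a*20),"z up 20",r.inv().apply([0,0,20]))
E
```

```text
[499.88923327 175.5447851   83.45976502] [-179.95224853    8.01781591 -174.17682608] [-0.46  0.65  0.05  2.11  0.05  0.26  1.21] [-0.75998354 -0.6212446   5.29099371] [-0.36194458  0.23641765  0.10265942] 7.930289844763607 13.425
up-normal 4mm in tool [ 2.40618592  0.00432752 -3.19485242] along shaft 20mm [-15.9768592   -0.03104843 -12.02909747] z up 20 [-2.78962029e+00 -1.65054660e-02 -1.98044880e+01]
```

Request:
carry_out(deltas=[0, 0, 0, 0.001, 0, -0.0015, 1, 0, 0, 0, 0.001, 0, -0.0015, 1, 0, 0, 0, 0, 0, 0, 1, 0, 0, 0, -0.004, 0, -0.003, 1, 0, 0, 0, -0.004, 0, -0.003, 1])

```text
clock: 14.05
eef_pos: [504.1, 176.1, 92.8]
tool_rot: [-3.141, 0.138, -3.04]
force: [0.5, 0.8, -1.6]
width: 8.0
gripper_force: 58.4
```

Low force, so it draws freely. Continue along the shaft.

Request:
carry_out(deltas=[0, 0, 0, -0.008, 0, -0.006, 1, 0, 0, 0, -0.008, 0, -0.006, 1, 0, 0, 0, -0.008, 0, -0.006, 1, 0, 0, 0, -0.008, 0, -0.006, 1, 0, 0, 0, -0.006, 0, -0.006, 1, 0, 0, 0, -0.004, 0, -0.02, 1, 0, 0, 0, -0.004, 0, -0.03, 1, 0, 0, 0, -0.004, 0, -0.03, 1, 0, 0, 0, -0.004, 0, -0.03, 1, 0, 0, 0, 0, 0, 0, 1])

```text
clock: 15.3
eef_pos: [540.0, 180.3, 241.7]
tool_rot: [3.141, 0.145, -3.04]
force: [-0.1, -0.2, -2.8]
width: 8.2
gripper_force: 58.9
```

```bash
python3 - <<'E'
from h import *
s=ctrl.read_state();p,r=cur();print(p,r.as_euler("xyz",degrees=True),np.round(s["qpos"],2),s["force"],s["torque"],s["width"],s["clock"])
c=ctrl.calibration("wrist");im=ctrl.get_image("wrist")[...,::-1];b=ctrl.get_image("scene")[...,::-1]
cv2.imwrite("pics/w5.png",np.hstack([cv2.resize(im,(400,300)),cv2.resize(b[60:230,230:460],(400,300))]));cv2.imwrite("pics/w5r.png",im);np.savez("w5.npz",**c)
E
```

```text
[540.0328488  180.32012189 241.65943341] [ 179.94535488    8.31739855 -174.19861144] [-0.42  0.43  0.04  1.87  0.04  0.7   1.25] [-0.06716312 -0.19562539 -2.78976042] [-0.06264747  0.25947543 -0.02116743] 8.203687102100645 15.3
```

View pics/w5.png

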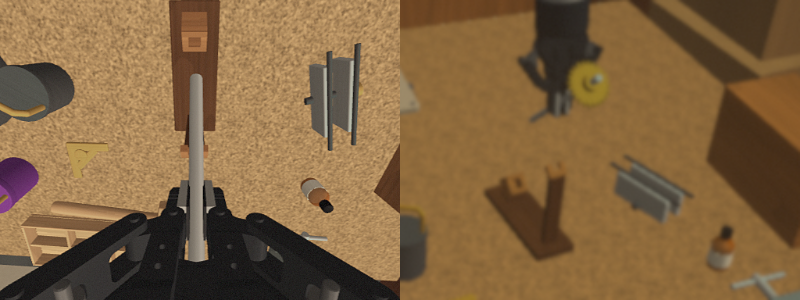

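The arbor is out of its rest and held: the foot end is at about (250,96) in the raw wrist image, the wheel is up front, and the rest is empty. Next I check where the shaft sits in the grip and whether the levelled hold is reachable.

```bash
timeout 400 python3 - <<'E'
from kin import *
import kin
s_=ctrl.read_state();p,r=cur();q0=np.array(s_["qpos"])
D.append((q0,p,np.array(s_["tool_rot"])));D.append(([-.46,.65,.05,2.11,.05,.26,1.21],[499.9,175.5,83.5],np.radians([-179.95,8.02,-174.18])))
D.append(([-.52,.52,.11,2.16,.06,.27,1.18],[489.5,175.1,140.1],np.radians([-179.9,11.9,-174.04])))
z=np.load("kin.npz");s=z["s"];k=z["k"].copy();k[0]+=340-k[3];k[3]=340
f=least_squares(res,k,args=(s,),x_scale=[100]*6+[1]*2);k=f.x;print(f.cost,k.round(2));np.savez("kin2.npz",k=k,s=s)
c=dict(np.load("w5.npz"))
for ph in(30,37,44): print(ph,[proj(c,p+r.apply(np.array([0,0,-18.7])+L*np.array([np.cos(np.radians(ph)),0,np.sin(np.radians(ph))]))).round(1) for L in(90,95,100)])
fs=(230+533*230/400-0,60+121*170/300);foot=tri(c,(250,96),ctrl.calibration("scene"),(230+(533-400)*230/400,60+121*170/300))
v=r.inv().apply(foot-p)+[0,0,18.7];print("foot in tool rel grasp",v,np.linalg.norm(v),np.degrees(np.arctan2(v[2],v[0])))
for psi in(5.8,-10,-20,-30,-60):
  R=Ro.from_euler("z",psi,degrees=True)*Ro.from_euler("y",37,degrees=True)*Ro.from_euler("xyz",[180,0,180],degrees=True)
  u=Ro.from_euler("z",psi,degrees=True).apply([1,0,0]);g=np.array([539.5,-190.5,145])-15*u;P=g+R.apply([0,0,18.7])
  so=ik(P,R,q0,k,s,6);print(psi,P.round(1),len(so),so and so[0][1].round(2))
E
```

```text
0.00028758299742188503 [ 3.6373e+02  5.5391e+02  3.8266e+02  3.7076e+02  1.5900e+00 -1.1600e+00
 -5.0000e-02  1.5300e+00]
30 [array([248.1,  92.9]), array([248.2,  85.1]), array([248.2,  77.3])]
37 [array([248.3, 103.8]), array([248.3,  97. ]), array([248.3,  90.3])]
44 [array([248.4, 115.3]), array([248.4, 109.4]), array([248.4, 103.6])]
foot in tool rel grasp [75.65918848  2.55419353 60.98262313] 97.20965502432605 38.86941898814979
5.8 [ 513.4 -193.2  130.1] 3 [0.14 0.98 0.09 1.29 0.14 1.48 1.83]
-10 [ 513.6 -185.9  130.1] 2 [0.21 1.   0.08 1.25 0.02 1.54 1.67]
-20 [ 514.8 -181.5  130.1] 2 [ 0.26  1.    0.08  1.24 -0.05  1.55  1.56]
-30 [ 516.8 -177.4  130.1] 2 [ 0.3   1.    0.08  1.25 -0.13  1.54  1.46]
-60 [ 526.4 -167.8  130.1] 2 [ 0.43  0.95  0.08  1.37 -0.37  1.42  1.18]
```

```bash
python3 - <<'E'
from h import *
psi=-20
R=Ro.from_euler("z",psi,degrees=True)*Ro.from_euler("y",37.5,degrees=True)*Ro.from_euler("xyz",[180,0,180],degrees=True)
p,r=cur()
rows([((545,0,245),Slerp([0,1],Ro.concatenate([r,R]))(.5),6),((515,-181.5,210),R,6)],1)
E
```

```text
-0.6, 3.7, 2.1, 0.002, -0.03, -0.001, 1,
-0.5, 3.7, 2.2, 0, -0.03, -0.002, 1,
-0.6, 3.8, 2.1, 0, -0.03, -0.002, 1,
-0.6, 3.7, 2.1, -0.001, -0.03, -0.002, 1,
-0.5, 3.7, 2.2, -0.003, -0.029, -0.002, 1,
-0.6, 3.7, 2.1, -0.003, -0.03, -0.003, 1,
# -> [545.1  -0.  244.7] [177.3 -14.7 173.6]
-0.6, 3.7, 2.1, 0, -0.031, 0.005, 1,
-0.5, 3.8, 2.2, -0.001, -0.031, 0.004, 1,
-0.6, 3.7, 2.1, -0.003, -0.031, 0.004, 1,
-0.6, 3.7, 2.1, -0.004, -0.03, 0.003, 1,
-0.5, 3.8, 2.2, -0.006, -0.031, 0.002, 1,
-0.6, 3.7, 2.1, -0.006, -0.03, 0.002, 1,
# -> [ 515.1 -181.2  210.6] [180.  -37.5 160. ]
```

Request:
carry_out(deltas=[-0.6, 3.7, 2.1, 0.002, -0.03, -0.001, 1, -0.5, 3.7, 2.2, 0, -0.03, -0.002, 1, -0.6, 3.8, 2.1, 0, -0.03, -0.002, 1, -0.6, 3.7, 2.1, -0.001, -0.03, -0.002, 1, -0.5, 3.7, 2.2, -0.003, -0.029, -0.002, 1, -0.6, 3.7, 2.1, -0.003, -0.03, -0.003, 1, -0.6, 3.7, 2.1, 0, -0.031, 0.005, 1, -0.5, 3.8, 2.2, -0.001, -0.031, 0.004, 1, -0.6, 3.7, 2.1, -0.003, -0.031, 0.004, 1, -0.6, 3.7, 2.1, -0.004, -0.03, 0.003, 1, -0.5, 3.8, 2.2, -0.006, -0.031, 0.002, 1, -0.6, 3.7, 2.1, -0.006, -0.03, 0.002, 1])

```text
clock: 16.9
eef_pos: [515.0, -181.7, 208.7]
tool_rot: [-3.142, -0.658, 2.792]
force: [0.0, -0.7, -2.4]
width: 8.2
gripper_force: 58.9
```

Request:
carry_out(deltas=[0, 0, 0, 0, 0, 0, 1, 0, 0, 0, 0, 0, 0, 1])

```text
clock: 17.15
eef_pos: [515.4, -180.1, 209.5]
tool_rot: [3.139, -0.656, 2.794]
force: [0.5, 0.1, -1.9]
width: 7.8
gripper_force: 58.9
```

```bash
python3 - <<'E'
from h import *
s=ctrl.read_state();p,r=cur();print(p,r.as_euler("xyz",degrees=True),np.round(s["qpos"],2),s["force"],s["width"],s["clock"])
R=Ro.from_euler("z",-20,degrees=True)*Ro.from_euler("y",37.5,degrees=True)*Ro.from_euler("xyz",[180,0,180],degrees=True)
rows([((515,-181.5,129.5),R,6)],1)
E
```

```text
[ 515.35792594 -180.07892255  209.51173244] [179.87749071 -37.58082214 160.09713066] [ 0.24  0.89  0.14  1.24 -0.1   1.67  1.61] [ 0.49939041  0.10748759 -1.94240849] 7.785579893596873 17.15
0, 0, 0, -0.008, 0, 0.011, 1,
0, 0, 0, -0.008, -0.001, 0.01, 1,
0, 0, 0, -0.008, 0, 0.011, 1,
0, -0.1, 0.1, -0.009, 0, 0.01, 1,
0.1, 0, 0, -0.008, 0, 0.011, 1,
0, 0, 0, -0.008, -0.001, 0.01, 1,
# -> [ 515.1 -182.   129.7] [-179.9  -37.5  160. ]
```

Request:
carry_out(deltas=[0, 0, 0, -0.008, 0, 0.011, 1, 0, 0, 0, -0.008, -0.001, 0.01, 1, 0, 0, 0, -0.008, 0, 0.011, 1, 0, 0, 0, -0.009, 0, 0.01, 1, 0, 0, 0, -0.008, 0, 0.011, 1, 0, 0, 0, -0.008, -0.001, 0.01, 1, 0, 0, 0, 0, 0, 0, 1, 0, 0, 0, 0, 0, 0, 1])

```text
clock: 18.15
eef_pos: [515.5, -183.1, 131.3]
tool_rot: [3.141, -0.654, 2.793]
force: [0.3, 0.1, -1.7]
width: 8.1
gripper_force: 58.9
```

```bash
python3 - <<'E'
from h import *
s=ctrl.read_state();p,r=cur();print(p,r.as_euler("xyz",degrees=True),s["force"],s["width"],s["clock"])
w=ctrl.get_image("wrist")[...,::-1];b=ctrl.get_image("scene")[...,::-1];t=ctrl.get_image("top")[...,::-1]
for n,i in(("w",w),("s",b),("t",t)): cv2.imwrite(f"pics/f_{n}.png",i)
np.savez("w6.npz",**ctrl.calibration("wrist"))
up=lambda a:cv2.resize(a,(400,300),interpolation=cv2.INTER_CUBIC)
cv2.imwrite("pics/f.png",np.vstack([np.hstack([up(w),up(b[130:250,130:290])]),np.hstack([up(t[150:240,250:370]),up(b[80:332,60:396])])]))
E
```

```text
[ 515.52719745 -183.10219444  131.29460641] [179.96607333 -37.46518825 160.02221681] [ 0.29816454  0.07208335 -1.65580002] 8.050917375922898 18.15
```

View pics/f.png

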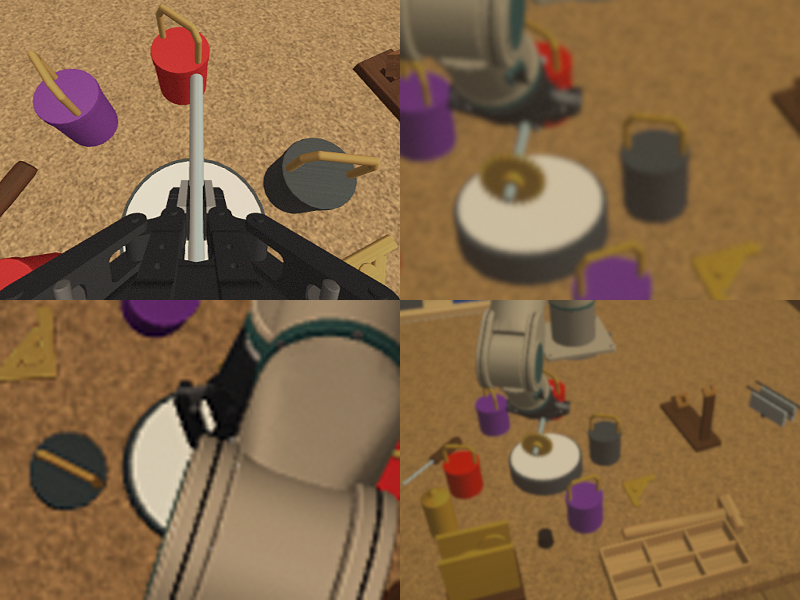

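The final view shows the arbor held over the glass with its wheel forward. The tip is at about (174,207) in the scene image. The tin is upright beside the stand. Now a level check.

```bash
python3 - <<'E'
from h import *
p,r=cur();cs=ctrl.calibration("scene");cw=ctrl.calibration("wrist");g=p+r.apply([0,0,-18.7]);print("grasp",g)
for ph in(32,35,37.5,40,43):
    d=r.apply([np.cos(np.radians(ph)),0,np.sin(np.radians(ph))])
    print(ph,"elev",np.degrees(np.arcsin(-d[2])).round(1),"tip",proj(cs,g-124*d).round(1),"wheel",proj(cs,g-97*d).round(1),"foot in wrist",proj(cw,g+96*d).round(1),"mid",(g-14*d).round(1))
im=cv2.imread("pics/f_s.png")[185:225,160:200]
hsv=cv2.cvtColor(im,cv2.COLOR_BGR2HSV);m=((hsv[...,1]>95)&(hsv[...,2]<190)).astype(np.uint8)
k,_=cv2.findContours(m,0,2);k=max(k,key=cv2.contourArea);e=cv2.fitEllipse(k);print("wheel px",e[0][0]+160,e[0][1]+185,e[1])
w=cv2.imread("pics/f_w.png");h=cv2.cvtColor(w,cv2.COLOR_BGR2HSV)
for y in range(88,112,2): print(y,int(((h[y,240:265,1]<60)).sum()),end="; ")
E
```

```text
grasp [ 526.36469951 -186.96445517  146.41562773]
32 elev -5.4 tip [172.1 213.5] wheel [173.8 205. ] foot in wrist [249.   93.9] mid [ 539.5 -191.7  145.1]
35 elev -2.4 tip [171.8 211.6] wheel [173.6 203.5] foot in wrist [249.1  99. ] mid [ 539.5 -191.7  145.8]
37.5 elev 0.1 tip [171.6 209.9] wheel [173.4 202.1] foot in wrist [249.1 103.3] mid [ 539.5 -191.8  146.4]
40 elev 2.6 tip [171.4 208.1] wheel [173.3 200.8] foot in wrist [249.1 107.6] mid [ 539.5 -191.7  147. ]
43 elev 5.6 tip [171.1 205.8] wheel [173.1 199. ] foot in wrist [249.2 112.9] mid [ 539.5 -191.7  147.8]
wheel px 178.4053611755371 197.32228660583496 (22.449729919433594, 42.67900085449219)
88 0; 90 0; 92 0; 94 2; 96 13; 98 14; 100 15; 102 15; 104 15; 106 15; 108 16; 110 16;
```

```bash
python3 - <<'E'
from h import *
psi=-60
R=Ro.from_euler("z",psi,degrees=True)*Ro.from_euler("y",37.5,degrees=True)*Ro.from_euler("xyz",[180,0,180],degrees=True)
u=np.array([np.cos(np.radians(psi)),np.sin(np.radians(psi)),0]);P=np.array([539.5,-190.5,205])-14*u+R.apply([0,0,18.7])
p,r=cur();q=p+[0,0,60]
rows([(q,r,3),(P,R,6)],1)
E
```

```text
0, 0, 0, 0.012, 0, -0.016, 1,
0, 0, 0, 0.012, 0, -0.016, 1,
0, 0, 0, 0.012, 0, -0.016, 1,
# -> [ 516.2 -183.3  191.6] [180.  -37.4 160. ]
-4.1, 0, 5.3, -0.001, 0.003, 0, 1,
-4, 0, 5.3, 0, 0.003, 0, 1,
-4.1, 0, 5.3, -0.001, 0.003, 0, 1,
-4, 0, 5.3, 0, 0.003, 0, 1,
-4, 0, 5.3, 0.001, 0.003, 0.001, 1,
-4.1, 0.1, 5.3, 0, 0.003, 0, 1,
# -> [ 527.2 -168.8  190.2] [-180.   -37.5  120. ]
```

Request:
carry_out(deltas=[0, 0, 0, 0.012, 0, -0.016, 1, 0, 0, 0, 0.012, 0, -0.016, 1, 0, 0, 0, 0.012, 0, -0.016, 1, -4.1, 0, 5.3, -0.001, 0.003, 0, 1, -4, 0, 5.3, 0, 0.003, 0, 1, -4.1, 0, 5.3, -0.001, 0.003, 0, 1, -4, 0, 5.3, 0, 0.003, 0, 1, -4, 0, 5.3, 0.001, 0.003, 0.001, 1, -4.1, 0, 5.3, 0, 0.003, 0, 1, 0, 0, 0, 0, 0, 0, 1, 0, 0, 0, 0, 0, 0, 1])

```text
clock: 19.68
eef_pos: [527.4, -168.5, 190.4]
tool_rot: [3.141, -0.654, 2.097]
force: [0.2, 0.8, -2.4]
width: 8.2
gripper_force: 58.9
```

```bash
python3 - <<'E'
from h import *
s=ctrl.read_state();p,r=cur();print(p,r.as_euler("xyz",degrees=True),s["clock"],np.round(s["qpos"],2))
cs=ctrl.calibration("scene");b=ctrl.get_image("scene")[...,::-1];cv2.imwrite("pics/g_s.png",b);g=p+r.apply([0,0,-18.7])
cv2.imwrite("pics/g.png",cv2.resize(b[135:225,110:230],(800,600),interpolation=cv2.INTER_CUBIC))
for ph in(32.5,37.5,42.5):
    d=r.apply([np.cos(np.radians(ph)),0,np.sin(np.radians(ph))])
    f=lambda X:((proj(cs,X)-[110,135]+.5)*6.667).round()
    print(ph,np.degrees(np.arcsin(-d[2])).round(1),"tip",f(g-124*d),"wheel",f(g-94.5*d),"grasp",f(g),"foot",f(g+96*d))
E
```

```text
[ 527.42673879 -168.45029075  190.38514777] [179.96011838 -37.45157239 120.16230925] 19.675 [ 0.36  0.87  0.22  1.38 -0.46  1.53  1.24]
32.5 -5.0 tip [212. 341.] wheel [279. 296.] grasp [482. 159.] foot [671.  32.]
37.5 0.0 tip [207. 317.] wheel [276. 277.] grasp [482. 159.] foot [672.  51.]
42.5 5.0 tip [204. 291.] wheel [274. 258.] grasp [482. 159.] foot [673.  69.]
```

View pics/g.png

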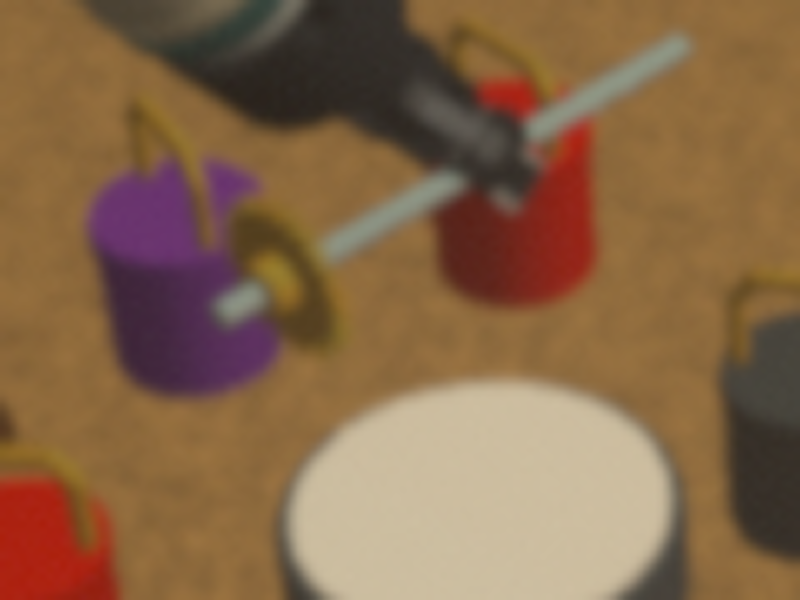

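Side-on, the shaft runs from tip (222,310) to foot (683,45). Its slope matches a level shaft to within half a degree, and the grip sits about 101 mm from the foot. Descend here to the hold height.

```bash
python3 - <<'E'
from h import *
p,r=cur();u=np.array([.5,-.866,0]);P=np.array([539.5,-190.5,145.5])-9*u+r.apply([0,0,18.7]);print(P)
rows([(P,r,6)],1)
E
```

```text
[ 529.29199895 -172.86548791  130.65840151]
0, 0, 0, -0.007, 0, 0.007, 1,
0, 0, 0, -0.006, 0, 0.008, 1,
0, 0, 0, -0.007, 0, 0.007, 1,
0, 0, 0, -0.007, -0.001, 0.007, 1,
0, 0, 0, -0.006, 0, 0.008, 1,
0, 0, 0, -0.007, 0, 0.007, 1,
# -> [ 529.2 -172.9  130.9] [180.  -37.5 120.2]
```

Request:
carry_out(deltas=[0, 0, 0, -0.007, 0, 0.007, 1, 0, 0, 0, -0.006, 0, 0.008, 1, 0, 0, 0, -0.007, 0, 0.007, 1, 0, 0, 0, -0.007, -0.001, 0.007, 1, 0, 0, 0, -0.006, 0, 0.008, 1, 0, 0, 0, -0.007, 0, 0.007, 1, 0, 0, 0, 0, 0, 0, 1, 0, 0, 0, 0, 0, 0, 1, 0, 0, 0, 0, 0, 0, 1, 0, 0, 0, 0, 0, 0, 1])

```text
clock: 20.98
eef_pos: [528.7, -173.6, 130.7]
tool_rot: [-3.141, -0.654, 2.094]
force: [0.0, 0.7, -1.6]
width: 8.0
gripper_force: 58.9
```

```bash
python3 - <<'E'
from h import *
s=ctrl.read_state();p,r=cur();g=p+r.apply([0,0,-18.7]);print("mid",g+9*np.array([.5,-.866,0]),r.as_euler("xyz",degrees=True),s["force"],s["width"],s["clock"],np.abs(s["qd"]).max())
ok=np.linalg.norm((g+9*np.array([.5,-.866,0]))-[539.5,-190.5,145])<8 and s["width"]>6
print(ok, ctrl.finish_job() if ok else None)
E
```

```text
mid [ 538.84471765 -191.25372354  145.58159062] [-179.96966167  -37.46012002  119.96946373] [ 0.03766326  0.72362111 -1.61111252] 8.049953074707032 20.975 0.002700741148852804
the job is handed in; nothing more can be done
True None
```

The job is handed in at 21 s: the tin is set down upright on the bench beside the stand and released, and the arbor is held still and level, its middle about 10 cm above the centre of the glass.

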